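# Open the chip trap of the grinding bench

## Task

Open the chip trap on the grinding bench for emptying: with the hatch still down, turn the locking wheel by its crank pin until the white sector is centred in the window. Then lift the hatch off its seat by its handle and slide it along its channels all the way to the end stop, leaving it lying flat on the deck there and the wheel still unlocked. Do not disturb the bolt, studs and spanner near by.

Things in the scene. Friction and masses are not known exactly. Their poses are not given: they have to be found in the camera images.
- trap: chip trap: fixed grey steel box on the bench, 170 (x) by 360 (y, -190 to +170) by 80 mm high; its flat top is the deck. Origin at bench level; z up, y is the direction in which the hatch slides open. From -y to +y: window, locking wheel, hatch in its pocket, parking deck, end stop. Turned by up to 0.4 rad from the world axes
- seat (a point): centre of the hatch's pocket at deck height (trap frame y = -13 mm); axes as the trap. The pocket is 124 (x) by 104 (y) and 10 mm deep to a 10 mm wide ledge round the open pit, on which the hatch sits with 2 mm play all round. Steel channels run along y on the deck on either side (inner walls at x = -62 and +62), with lips overhanging inwards 10 mm; the lips' undersides are 15 mm, tops 19 mm, above the deck
- end_stop (a point): middle of the end stop's face at deck height (trap frame y = 155 mm), between the two channels; 19 mm high. Fully open, the hatch's leading edge touches it and the handle bar's centre is 50 mm before it
- hatch_grip (a point): centre of the hatch's handle bar; axes of the hatch. Bar: steel, along x, 70 long, 10 wide (y), 10 mm high, on two legs near its ends, its centre 40 mm above the underside of the hatch: a loose aluminium plate 120 (x) by 100 (y) by 8 mm, 0.3 to 0.65 kg. Seated, its top is 2 mm below the deck. Lifted 10 mm it clears the deck; the lips stop it at 17 mm. Slid over 60 mm it lies level by itself and can be pushed
- lock_wheel (a joint): wheel angle, rad, positive anticlockwise from above. 0: white sector centred in the window, and the 90 degree gap in the rim faces the hatch, which is then free to lift. Starts at -1.9 to -1.0, where the rim overhangs the hatch by 8 mm and holds it down: turn anticlockwise. It can overshoot: its stops are at -2.3 and 0.7. Stays where left (friction 0.05 N m)
- wheel_axis (a point): centre of the locking wheel's top face, 6 mm above the deck: a flat dark steel disc, radius 60, 4 mm thick, turning about a vertical axis. A white sector is painted on its rim opposite the gap in the rim
- window (a point): centre of the window, a 34 (x) by 16 mm opening in a fixed bright steel plate over the wheel's rim, at the plate's top, 10 mm above the deck, 54 mm from the wheel's axis towards -y of the trap
- crank_pin (a point): centre of the top end of the crank pin: an upright steel pin of diameter 14 mm, standing 35 mm above the disc's top face, fixed to the wheel 35 mm from its axis, so it moves with the wheel. Push it round, or pinch it and turn the fingers along with it (it cannot spin by itself)
- big_bolt: bystander: big dark hexagon-headed bolt standing upside down on its head, 52 mm across the head's flats, 99 mm high; origin under its centre
- stud1: bystander: upright stud, dark body of diameter 48 and coppery threaded top of diameter 36, 110 mm high; origin under its centre
- stud2: bystander: a second stud like stud1
- spanner: bystander: steel spanner, 180 mm long, lying flat on the bench to the left of the trap; origin under its middle
Things that resemble listed ones, but are neither listed nor needed, are in the scene too. Of the things shaped like the part that bears hatch_grip, the aluminium one is meant.

How it is judged:
By the outcome, as a careful person would: the job done as asked, in the order asked, and still so for the second after the job is handed in, with the robot touching nothing.
It also fails if it takes over 61 s, if anything falls off the work surface, if the arm or the gripper's body presses on something with over 40 N, if the wrist force passes 120 N, or if a joint passes its speed limit or range.

## Robot

A 6-joint arm with a two-finger parallel gripper is mounted at the origin on the work surface. World frame = base frame: x ahead of the robot, y to its left, z up, the work surface at z = 0. Lengths are in m, angles in rad, forces in N, time in s.
With the tool pointing down it reaches from about 0.25 to 0.775 m from the base axis. Payload 4 kg.
Tool frame: the origin (TCP) lies between the finger pads; the fingertips stand 14 mm ahead of it and the grasp point (between the pads) lies 5 mm behind it (robot.tips_ahead is the distance from the TCP to the fingertips, in m); z points along the fingers, y is the direction in which the jaws open and shut (so a half turn about z gives the same grasp; the last joint's range is limited). The gripper opens to 94 mm and grips with 3 to 60 N. Pads are 16 mm wide; open, the fingers measure 119 mm over their backs; the gripper's body (75 mm by 177 mm) begins 78 mm behind the grasp point.
Start: joints at [-1.217, 0.087, 1.371, -0, 1.684, -0.103], TCP at [0.243, -0.494, 0.22] pointing down, gripper open.
Joint ranges: [-3.1, 3.1], [-0.76, 2.03], [0.27, 2.55], [-1.08, 4.22], [0.17, 2.65], [-2.57, 2.57]. Speed limits (rad/s): [2.79, 2.79, 3.14, 3.14, 3.14, 3.14].

## Interface

Orientations are given as [roll, pitch, yaw] about the fixed x, y, z axes, in that order (R = Rz(yaw) Ry(pitch) Rx(roll)).
In Python, from bench import robot, optics, job gives the robot as it stands.
- The arm moves only by the tool apply_moves, never from a script. Its argument "moves" is a list of rows, each a list of 3 entries, a list of its own where there are three numbers: the shift along the tool's x, y, z in cm, then the turn, a rotation vector about the tool's x, y, z in rad, then the opening, from 0 (shut) to 1 (fully open). In form: [[[tx, ty, tz], [rx, ry, rz], grip], ...]. A call has exactly 10 rows; each row is the pose to reach, as a shift and turn from the pose commanded when the call began, along the tool's axes at that moment; what a row does not reach only later rows make up. A row lasts 1/12 s, in which the tool goes at most 41.7 mm and 7.16 degrees, less where a joint would pass 70% of its speed; a pose out of reach is approached as far as the arm can. A call with a gripper value outside its range is refused whole. The fingers move at their own pace and stop on an object; the grip force is fixed at half the most. Time passes only in rows, so rows that repeat a pose let the fingers close, or fill a call up. It gives the time, the measured TCP pose, the force and the opening at its end, in the units of the state.
- robot.get_obs(): the state, without advancing time (a new reading comes with each control period).
- optics.snapshot(name): name is "scene" or "top"; returns the picture (420x560x3 uint8, red, green, blue); there is no depth.
- optics.get_calibration(name): a dict with "fx", "fy", "cx", "cy" (pixels), "rvec" (rotation vector, rad) and "tvec" (3), from world to camera coordinates, as OpenCV has them. Camera axes: x right, y down, z forward; pixel columns grow to the right and rows downward; lengths in m; the calibration is good to about 2 mm. A picture is of the moment at which its call begins. get_calibration takes no time and is no camera call.
- job.close_job(): hands the job in, once; it reports no verdict.
The state is a dict: "time": time; "joint_positions": joint angles; "qvel": joint speeds; "joint_torque": joint torques, N m; "tool_pos": TCP position; "ee_rot": TCP orientation; "wrist_force": force on the tool from outside, world axes, zero at the start; "wrist_torque": the same for the moment, N m; "width": finger opening in m.
Only numpy, scipy, OpenCV 4.12 (cv2) and the standard library are available. Lean on these libraries where they do the work, as an engineer would, in place of code of your own. Each camera call takes 0.05 s, during which the arm holds its last target.

## Working session

There is one attempt and no reset: what is moved stays moved. The work goes in short steps, Python scripts to look and compute and a tool call to move; the robot and the scene stay as the last step left them, time stands still between calls to the robot, and variables do not carry over. Pictures are saved under pics/ and viewed, and the job is handed in when it is done.

Besides the shell and the picture viewer there is one more tool, called after "Emit:" as name(argument=value, ...) on one line, values as JSON. apply_moves: Moves the arm, as the interface text tells. Its arguments: {"type":"object","properties":{"moves":{"type":"array"}},"required":["moves"]}

```bash
ls; mkdir -p pics; python3 - <<'E'
from bench import robot, optics, job
import cv2
for n in ("scene","top"):
    im=optics.snapshot(n); cv2.imwrite(f"pics/{n}0.png",im[:,:,::-1])
    print(n,optics.get_calibration(n))
o=robot.get_obs();print(o)
E
```

```text
pics
scene {'fx': 434.9721453436411, 'fy': 434.9721453436411, 'cx': 279.2409695953228, 'cy': 211.53229668458596, 'rvec': array([ 1.66826958,  1.90919709, -0.73092008]), 'tvec': array([ 0.07076826, -0.33666404,  1.64628213])}
top {'fx': 418.60171950947307, 'fy': 418.60171950947307, 'cx': 280.4518141589823, 'cy': 209.1213740588474, 'rvec': array([ 2.2061136 , -2.17350504,  0.12522457]), 'tvec': array([-0.03143986,  0.5459494 ,  1.11610854])}
{'time': 0.1, 'joint_positions': array([-1.21711171e+00,  8.78843259e-02,  1.37208899e+00, -2.75865100e-05,
        1.68357947e+00, -1.03081711e-01]), 'qvel': array([ 5.77688710e-04, -2.62075853e-05, -2.33684674e-03,  3.36307404e-04,
       -1.45283990e-03,  6.50586213e-04]), 'joint_torque': array([ 2.43407565e-03, -3.41255128e+01, -3.03299546e+01,  7.18633784e-02,
        3.04032303e-02, -1.09226410e-04]), 'tool_pos': array([ 0.24241361, -0.4931856 ,  0.21842659]), 'ee_rot': array([-3.13964011e+00, -1.74423478e-04,  4.56763085e-01]), 'wrist_force': array([0.27765974, 0.06001269, 0.19497175]), 'wrist_torque': array([ 0.0352635 ,  0.00183877, -0.0128704 ]), 'width': 0.09399931999265931}
```

View pics/scene0.png

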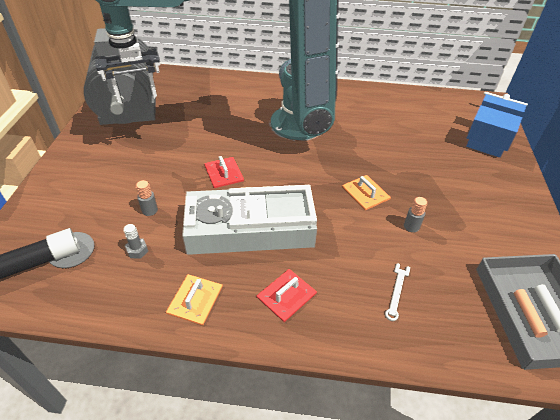

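View pics/top0.png

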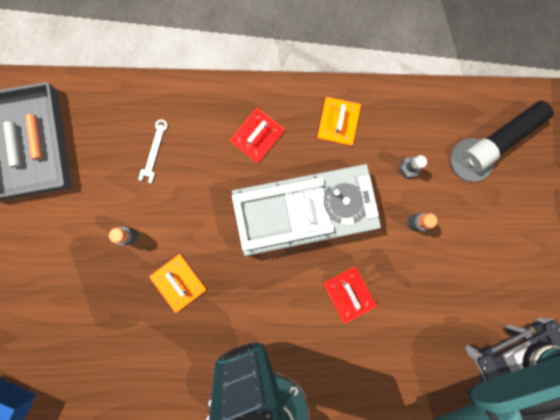

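The trap sits near top-view pixel (307,210), its +y end pointing left and slightly down. The wheel is at about (346,201), and the hatch handle at about (311,208). I'll enlarge this area.

```bash
python3 - <<'E'
import cv2
a=cv2.imread("pics/top0.png")[155:265,225:390]; cv2.imwrite("pics/top0z.png",cv2.resize(a,None,fx=4.8,fy=4.8,interpolation=cv2.INTER_CUBIC))
a=cv2.imread("pics/scene0.png")[170:260,170:330]; cv2.imwrite("pics/scene0z.png",cv2.resize(a,None,fx=5,fy=5,interpolation=cv2.INTER_CUBIC))
E
```

```text
(no output)
```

View pics/top0z.png

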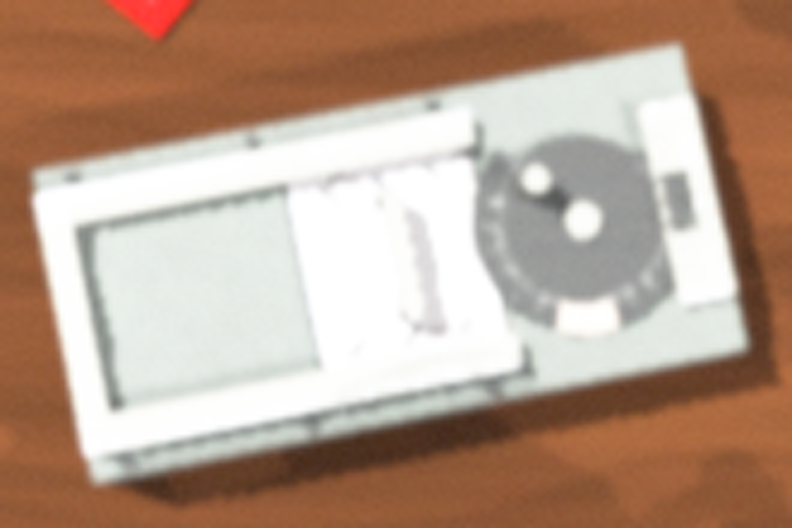

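View pics/scene0z.png

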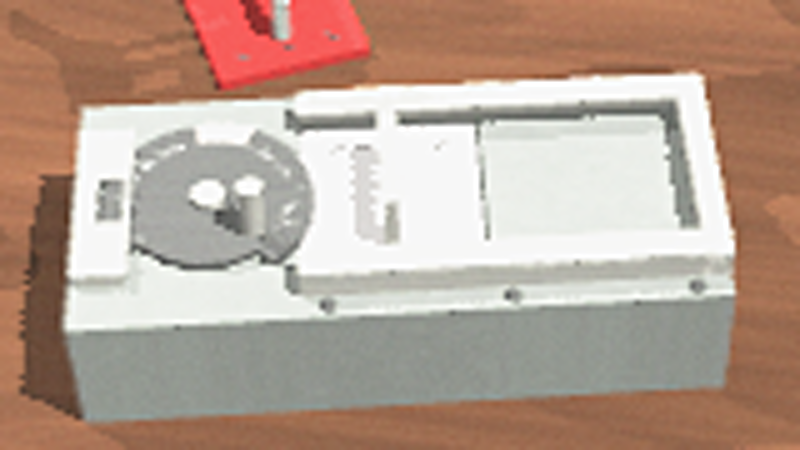

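```bash
cat > h.py <<'E'
import numpy as np, cv2
from bench import optics
C={n:optics.get_calibration(n) for n in("scene","top")}
def ray(n,u,v):
    c=C[n];R=cv2.Rodrigues(c["rvec"])[0];o=-R.T@c["tvec"]
    return o,R.T@np.array([(u-c["cx"])/c["fx"],(v-c["cy"])/c["fy"],1])
def onz(n,u,v,z):
    o,d=ray(n,u,v);return o+d*(z-o[2])/d[2]
def tri(a,b):
    (o1,d1),(o2,d2)=ray("top",*a),ray("scene",*b)
    s,_,_,_=np.linalg.lstsq(np.c_[d1,-d2],o2-o1,rcond=None)
    p,q=o1+s[0]*d1,o2+s[1]*d2;return (p+q)/2,np.linalg.norm(p-q)
def proj(n,P):
    c=C[n];return cv2.projectPoints(np.float64(P).reshape(-1,3),c["rvec"],c["tvec"],np.array([[c["fx"],0,c["cx"]],[0,c["fy"],c["cy"]],[0,0,1]]),None)[0].reshape(-1,2)
E
python3 - <<'E'
from h import *
np.set_printoptions(precision=4,suppress=True)
T=lambda x,y:((x+.5)/4.8+225-.5,(y+.5)/4.8+155-.5); S=lambda x,y:((x+.5)/5+170-.5,(y+.5)/5+170-.5)
print("cams",ray("top",0,0)[0],ray("scene",0,0)[0])
cz=[onz("top",*T(*p),.08) for p in [(35,170),(682,45),(745,350),(95,480)]]
print(np.array(cz)); 
for i in range(4):print(np.linalg.norm(cz[i]-cz[i-1]))
c=np.mean(cz,0)
d=(cz[0]+cz[3]-cz[1]-cz[2])[:2];d/=np.linalg.norm(d);yaw=np.arctan2(-d[0],d[1]);print("centre",c,"d",d,"yaw",yaw)
o=c[:2]+0.01*d;print("trap",o)
sz=[onz("scene",*S(*p),.08) for p in [(65,330),(735,290),(85,108)]];print("scene corners",np.array(sz))
R=np.array([[d[1],d[0]],[-d[0],d[1]]])
ex=np.array([d[1],-d[0]])
def tf(p):return np.array([(p[:2]-o)@ex,(p[:2]-o)@d])*1000
print("pinTop tri",*tri(T(537,178),S(250,187)),"hub",*tri(T(582,218),S(207,193)))
print("alt pin",*tri(T(582,218),S(250,187)),*tri(T(537,178),S(207,193)))
for nm,p,z in[("win",(680,200),.09),("sector",(587,318),.086),("pin35",(537,178),.121),("hub",(582,218),.09),("pinalt",(582,218),.121)]:
    P=onz("top",*T(*p),z);print(nm,P,tf(P))
for nm,p,z in[("win",(109,200),.09),("sector",(222,132),.086),("pin",(250,187),.121),("hub",(207,193),.09)]:
    P=onz("scene",*S(*p),z);print("S",nm,P,tf(P))
E
```

```text
cams [0.4471 0.0071 1.1596] [1.368  0.0829 0.9748]
[[ 0.5891  0.1047  0.08  ]
 [ 0.6643 -0.247   0.08  ]
 [ 0.4977 -0.2806  0.08  ]
 [ 0.4231  0.0689  0.08  ]]
0.1698145111212651
0.35970609453583424
0.16996197984753272
0.35736194365406854
centre [ 0.5436 -0.0885  0.08  ] d [-0.2087  0.978 ] yaw 0.21027323859321922
trap [ 0.5415 -0.0787]
scene corners [[ 0.6641 -0.2473  0.08  ]
 [ 0.5848  0.104   0.08  ]
 [ 0.4991 -0.2822  0.08  ]]
pinTop tri [ 0.5842 -0.1613  0.1202] 0.0008530944654412143 hub [ 0.5668 -0.191   0.0925] 0.0025312122700023275
alt pin [ 0.5646 -0.1781  0.0997] 0.020264214234882866 [ 0.5869 -0.1735  0.1144] 0.023218577333293473
win [ 0.5776 -0.2432  0.09  ] [   0.9544 -168.4152]
sector [ 0.5133 -0.1936  0.086 ] [ -51.5028 -106.4653]
pin35 [ 0.5841 -0.1608  0.121 ] [ 24.5422 -89.1541]
hub [ 0.5669 -0.1901  0.09  ] [   1.6199 -114.2831]
pinalt [ 0.5634 -0.1844  0.121 ] [  -0.5816 -107.968 ]
S win [ 0.5776 -0.2454  0.09  ] [   0.5226 -170.5412]
S sector [ 0.5125 -0.197   0.086 ] [ -52.9815 -109.5968]
S pin [ 0.585  -0.1616  0.121 ] [ 25.2416 -90.0886]
S hub [ 0.5645 -0.193   0.09  ] [  -1.3369 -116.6176]
```

```bash
cat >> h.py <<'E'
np.set_printoptions(precision=4,suppress=True)
O=np.array([.5418,-.0790]);YAW=.2103
ex=np.array([np.cos(YAW),np.sin(YAW)]);ey=np.array([-np.sin(YAW),np.cos(YAW)])
def t2w(x,y):return O+x/1000*ex+y/1000*ey
def w2t(p):p=np.asarray(p)[:2]-O;return np.array([p@ex,p@ey])*1000
def shift(cur,yaw,tgt,tyaw):
    d=np.asarray(tgt,float)-cur;c,s=np.cos(yaw),np.sin(yaw)
    return np.array([d[0]*c+d[1]*s,d[0]*s-d[1]*c,-d[2]])*100,-(tyaw-yaw)
E
python3 - <<'E'
from h import *
print(shift(np.array([.243,-.494,.22]),.4568,[.5845,-.161,.20],1.012), w2t([.5845,-.161]),t2w(0,-115.5))
E
```

```text
(array([ 45.3365, -14.8229,   2.    ]), -0.5552) [ 24.6415 -89.1072] [ 0.5659 -0.192 ]
```

Emit:
apply_moves(moves=[[[4, -1.3, 0.2], [0, 0, -0.06], 0.45], [[8, -2.6, 0.4], [0, 0, -0.12], 0.45], [[12, -3.9, 0.5], [0, 0, -0.18], 0.45], [[16, -5.2, 0.7], [0, 0, -0.24], 0.45], [[20, -6.5, 0.9], [0, 0, -0.3], 0.45], [[24, -7.8, 1.1], [0, 0, -0.36], 0.45], [[28, -9.2, 1.2], [0, 0, -0.42], 0.45], [[32, -10.5, 1.4], [0, 0, -0.48], 0.45], [[36, -11.8, 1.6], [0, 0, -0.54], 0.45], [[39, -12.8, 1.7], [0, 0, -0.555], 0.45]])

```text
time: 0.93
tool_pos: [0.5374, -0.2042, 0.2016]
ee_rot: [-3.14, -0.0, 1.015]
wrist_force: [-0.4, -0.9, 0.6]
width: 0.0424
```

```bash
python3 - <<'E'
from h import *
from bench import robot
c,s=np.cos(.4568),np.sin(.4568)
cmd=np.array([.243+.39*c-.128*s,-.494+.39*s+.128*c,.203]);print(cmd)
print(robot.get_obs()["tool_pos"],shift(cmd,1.0118,[.5845,-.161,.135],1.0118))
E
```

```text
[ 0.5366 -0.2071  0.203 ]
[ 0.5374 -0.2042  0.2016] (array([6.4513, 1.6197, 6.8   ]), -0.0)
```

Emit:
apply_moves(moves=[[[3, 0.8, 0], [0, 0, 0], 0.45], [[6, 1.5, 0], [0, 0, 0], 0.45], [[6.45, 1.6, 1.5], [0, 0, 0], 0.45], [[6.45, 1.6, 3], [0, 0, 0], 0.45], [[6.45, 1.6, 4.5], [0, 0, 0], 0.45], [[6.45, 1.6, 5.3], [0, 0, 0], 0.45], [[6.45, 1.6, 5.8], [0, 0, 0], 0.45], [[6.45, 1.6, 5.8], [0, 0, 0], 0.45], [[6.45, 1.6, 5.8], [0, 0, 0], 0.45], [[6.45, 1.6, 5.8], [0, 0, 0], 0.45]])

```text
time: 1.77
tool_pos: [0.5844, -0.161, 0.1457]
ee_rot: [3.14, -0.0, 1.011]
wrist_force: [0.3, 0.7, 0.7]
width: 0.0425
```

```bash
cat > snap.py <<'E'
import sys,cv2
from bench import optics,robot
import numpy as np
k=sys.argv[1]
for n in ("top","scene"):
    im=optics.snapshot(n)[:,:,::-1]
    cv2.imwrite(f"pics/{n}{k}.png",im)
    a=im[155:265,225:390] if n=="top" else im[130:260,170:330]
    cv2.imwrite(f"pics/{n}{k}z.png",cv2.resize(a,None,fx=4.5,fy=4.5,interpolation=cv2.INTER_CUBIC))
o=robot.get_obs();print(o["time"],o["tool_pos"],o["ee_rot"],o["wrist_force"],o["width"])
E
python3 snap.py 1
```

```text
1.8667 [ 0.58444059 -0.16093888  0.14583353] [ 3.13926102e+00 -4.06109121e-04  1.01146540e+00] [-0.20305317  0.393854    0.13641734] 0.0425037660972052
```

View pics/scene1z.png

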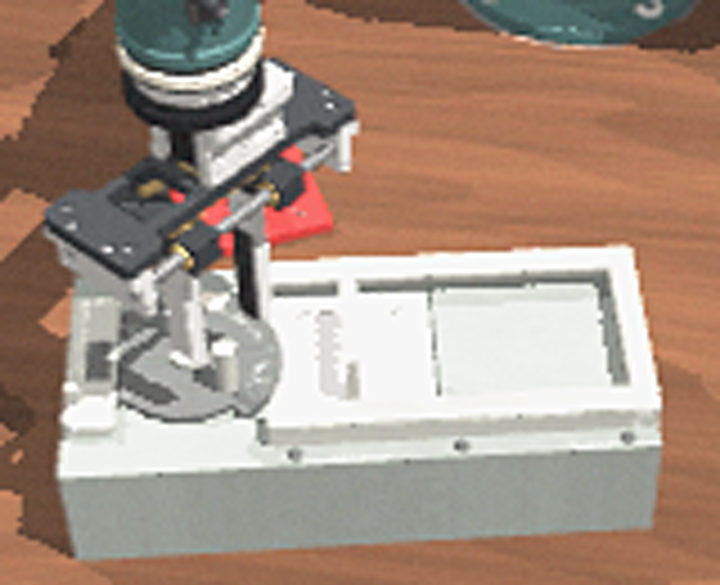

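View pics/top1z.png

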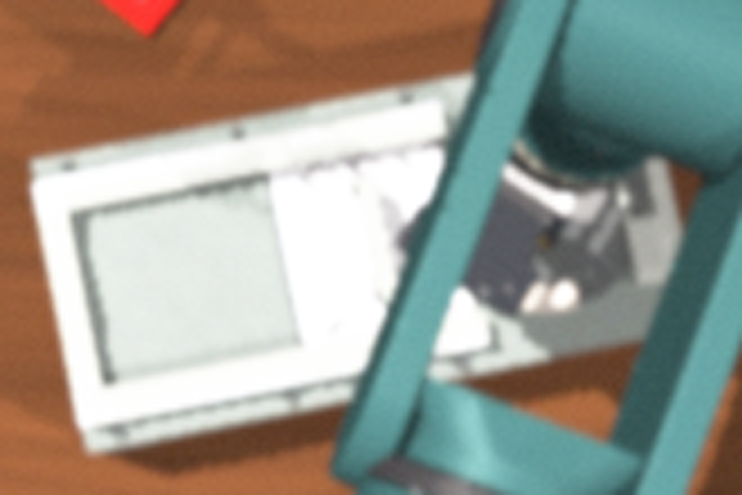

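Fingertips straddle the pin: scene zoom fingers at (193,360) and (262,318), pin top at (227,348). Descend and pinch.

Emit:
apply_moves(moves=[[[0, 0, 0.8], [0, 0, 0], 0.45], [[0, 0, 1.6], [0, 0, 0], 0.45], [[0, 0, 2.4], [0, 0, 0], 0.45], [[0, 0, 3.2], [0, 0, 0], 0.45], [[0, 0, 3.2], [0, 0, 0], 0.3], [[0, 0, 3.2], [0, 0, 0], 0.2], [[0, 0, 3.2], [0, 0, 0], 0.1], [[0, 0, 3.2], [0, 0, 0], 0.1], [[0, 0, 3.2], [0, 0, 0], 0.1], [[0, 0, 3.2], [0, 0, 0], 0.1]])

```text
time: 2.7
tool_pos: [0.5845, -0.1607, 0.1131]
ee_rot: [3.14, -0.0, 1.012]
wrist_force: [1.0, 0.0, 0.3]
width: 0.0134
```

Emit:
apply_moves(moves=[[[-0.03, -0.42, 0], [0, 0, -0.12], 0.1], [[-0.1, -0.83, 0], [0, 0, -0.24], 0.1], [[-0.22, -1.23, 0], [0, 0, -0.36], 0.1], [[-0.4, -1.62, 0], [0, 0, -0.48], 0.1], [[-0.61, -1.98, 0], [0, 0, -0.6], 0.1], [[-0.87, -2.31, 0], [0, 0, -0.72], 0.1], [[-1.16, -2.61, 0], [0, 0, -0.84], 0.1], [[-1.49, -2.87, 0], [0, 0, -0.96], 0.1], [[-1.85, -3.09, 0], [0, 0, -1.08], 0.1], [[-2.23, -3.26, 0], [0, 0, -1.2], 0.1]])

```text
time: 3.53
tool_pos: [0.5443, -0.1628, 0.1131]
ee_rot: [-3.141, 0.002, 2.217]
wrist_force: [-0.3, -1.3, 0.3]
width: 0.013
```

```bash
python3 snap.py 2
```

```text
3.6333 [ 0.54404202 -0.16308091  0.11307341] [-3.14069016e+00  1.32417080e-03  2.21066162e+00] [-1.25599898 -2.19710628  1.46273272] 0.01300610975382643
```

View pics/scene2z.png

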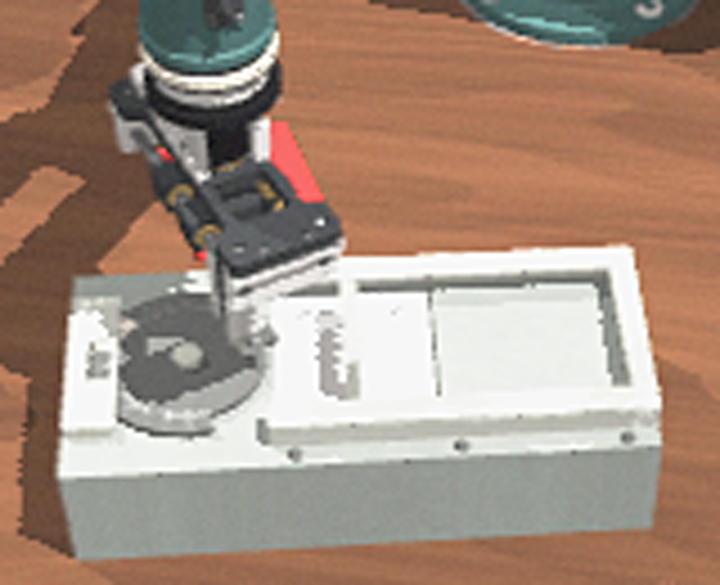

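View pics/top2z.png

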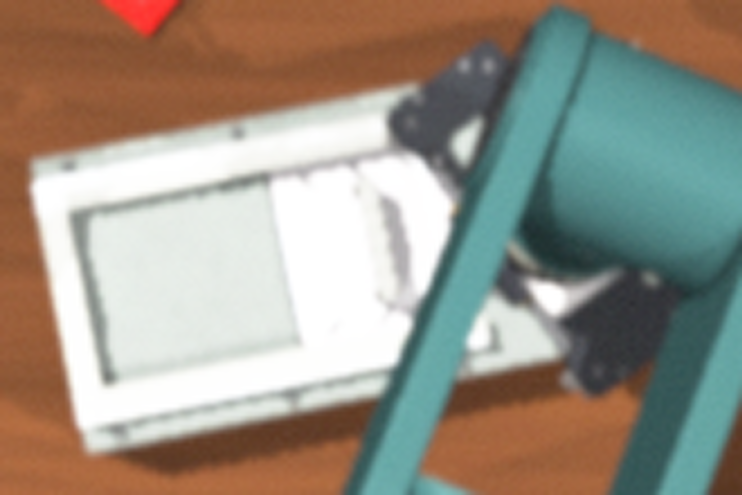

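Emit:
apply_moves(moves=[[[-0.01, -0.35, 0], [0, 0, -0.1], 0.1], [[-0.07, -0.7, 0], [0, 0, -0.2], 0.1], [[-0.16, -1.03, 0], [0, 0, -0.3], 0.1], [[-0.28, -1.36, 0], [0, 0, -0.4], 0.1], [[-0.43, -1.68, 0], [0, 0, -0.5], 0.1], [[-0.43, -1.68, 0], [0, 0, -0.5], 0.1], [[-0.43, -1.68, 0], [0, 0, -0.5], 0.1], [[-0.43, -1.68, 0], [0, 0, -0.5], 0.1], [[-0.43, -1.68, 0], [0, 0, -0.5], 0.1], [[-0.43, -1.68, 0], [0, 0, -0.5], 0.1]])

```text
time: 4.47
tool_pos: [0.5334, -0.1764, 0.1131]
ee_rot: [-3.14, 0.001, 2.709]
wrist_force: [-4.2, -3.4, 3.2]
width: 0.013
```

```bash
python3 snap.py 3; python3 - <<'E'
import cv2
a=cv2.imread("pics/scene3.png")[185:235,175:245];cv2.imwrite("pics/scene3w.png",cv2.resize(a,None,fx=11,fy=11,interpolation=cv2.INTER_CUBIC))
E
```

```text
4.5667 [ 0.53338473 -0.17639459  0.11307614] [-3.13971049e+00  5.01286096e-04  2.70920978e+00] [-2.84047645 -3.38854864  3.12909559] 0.01287211217797585
```

View pics/scene3w.png

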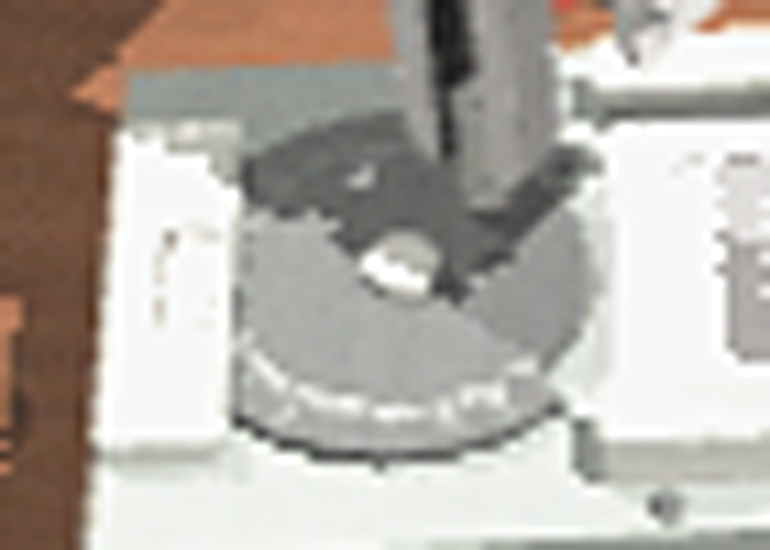

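View pics/top3z.png

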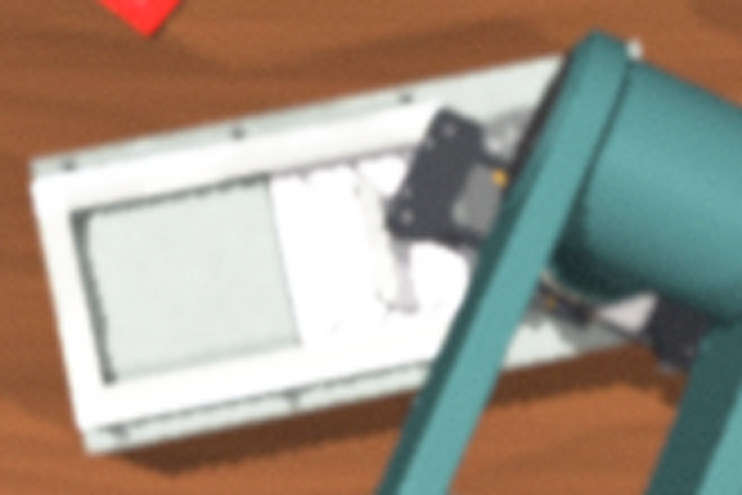

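```bash
python3 - <<'E'
from h import *
print(t2w(0,-13),shift(np.array([.5334,-.1764,.1131]),2.7118,[*t2w(0,-13),.20],3.3519))
E
```

```text
[ 0.5445 -0.0917] (array([ 2.5184,  8.1615, -8.69  ]), -0.6400999999999999)
```

Emit:
apply_moves(moves=[[[0, 0, 0], [0, 0, 0], 0.25], [[0, 0, 0], [0, 0, 0], 0.25], [[0, 0, 0], [0, 0, 0], 0.25], [[0, 0, -1], [0, 0, 0], 0.25], [[0, 0, -2.5], [0, 0, 0], 0.25], [[0, 0, -4], [0, 0, 0], 0.25], [[0, 0, -6], [0, 0, 0], 0.25], [[0, 0, -9], [0, 0, 0], 0.3], [[0, 0, -9], [0, 0, 0], 0.4], [[0, 0, -9], [0, 0, 0], 0.4]])

```text
time: 5.4
tool_pos: [0.535, -0.1758, 0.2055]
ee_rot: [3.141, 0.006, 2.712]
wrist_force: [-0.6, 0.7, -0.8]
width: 0.0366
```

Emit:
apply_moves(moves=[[[0.5, 1.6, 0], [0, 0, -0.12], 0.4], [[1, 3.2, 0], [0, 0, -0.24], 0.4], [[1.5, 4.9, 0], [0, 0, -0.36], 0.4], [[2, 6.5, 0], [0, 0, -0.48], 0.4], [[2.5, 8.2, 0], [0, 0, -0.6], 0.4], [[2.5, 8.2, 0], [0, 0, -0.64], 0.4], [[2.5, 8.2, 0], [0, 0, -0.64], 0.4], [[2.5, 8.2, 0], [0, 0, -0.64], 0.4], [[2.5, 8.2, 0], [0, 0, -0.64], 0.4], [[2.5, 8.2, 0], [0, 0, -0.64], 0.4]])

```text
time: 6.23
tool_pos: [0.5448, -0.091, 0.2019]
ee_rot: [3.141, -0.001, -2.933]
wrist_force: [-0.5, 0.1, 1.0]
width: 0.0373
```

```bash
python3 snap.py 4; python3 - <<'E'
import cv2
a=cv2.imread("pics/scene4.png")[185:235,175:245];cv2.imwrite("pics/scene4w.png",cv2.resize(a,None,fx=11,fy=11,interpolation=cv2.INTER_CUBIC))
E
```

```text
6.3333 [ 0.54487999 -0.09112439  0.20224022] [ 3.14146995e+00 -3.11569134e-04 -2.93265110e+00] [0.87734295 0.28172033 0.92659601] 0.037521327859268656
```

View pics/scene4w.png

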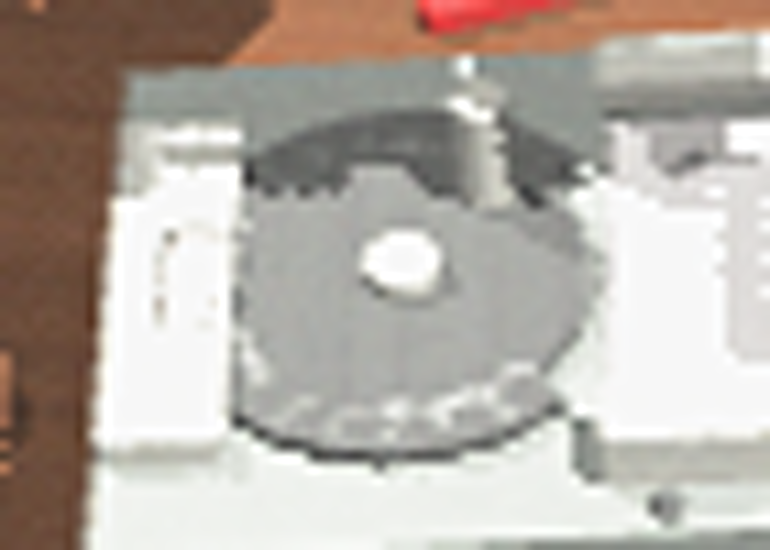

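View pics/top4z.png

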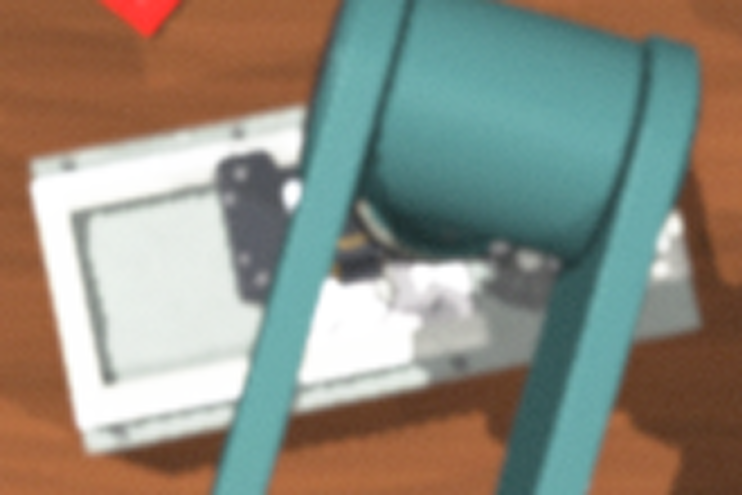

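```bash
python3 - <<'E'
from h import *
P=onz("scene",(470.5)/11+175-.5,(72.5)/11+185-.5,.121);print("pin scene",w2t(P))
cz=lambda P:(proj("scene",P)-[175,185]+.5)*11
a=cv2.imread("pics/scene4w.png");
g=cv2.imread("pics/scene4.png")[185:235,175:245]; g=cv2.resize(g,None,fx=11,fy=11,interpolation=cv2.INTER_NEAREST).astype(float)
g=np.clip((g-200)/55*255,0,255).astype(np.uint8)
for ang in(45,135):
  for r in (52,60):
    x,y=r*np.cos(np.radians(ang)),-115.5+r*np.sin(np.radians(ang))
    q=cz([*t2w(x,y),.086])[0];print(ang,r,q);cv2.circle(a,tuple(int(v) for v in q),4,(0,0,255),-1)
for sx in(-17,17):
  for sy in(-8,8):
    q=cz([*t2w(sx,-169.5+sy),.09])[0];cv2.circle(a,tuple(int(v) for v in q),3,(0,0,255),-1)
cv2.imwrite("pics/s4g.png",a);cv2.imwrite("pics/s4h.png",g)
# initial sector in top0
im=cv2.imread("pics/top0.png");g=cv2.cvtColor(im,cv2.COLOR_BGR2GRAY)
# unwrap rim polar samples
rel=np.arange(0,360,2)
for r in(50,54,57):
  pts=np.array([[*t2w(r*np.cos(np.radians(t)),-115.5+r*np.sin(np.radians(t))),.086] for t in rel])
  q=proj("top",pts).astype(np.float32);v=cv2.remap(g,q[:,0].reshape(1,-1),q[:,1].reshape(1,-1),cv2.INTER_LINEAR)[0]
  print(r,[(int(t),int(x)) for t,x in zip(rel,v) if 130<=t<=214])
E
```

```text
pin scene [-36.835  -96.7664]
45 52 [551.4268 376.4789]
45 60 [574.2988 392.2765]
135 52 [551.8256 166.0983]
135 60 [573.7019 149.6265]
50 [(130, 167), (132, 167), (134, 168), (136, 171), (138, 183), (140, 188), (142, 188), (144, 181), (146, 174), (148, 178), (150, 194), (152, 226), (154, 242), (156, 252), (158, 253), (160, 254), (162, 254), (164, 254), (166, 254), (168, 254), (170, 254), (172, 254), (174, 254), (176, 255), (178, 255), (180, 254), (182, 254), (184, 251), (186, 239), (188, 215), (190, 187), (192, 167), (194, 163), (196, 166), (198, 171), (200, 171), (202, 169), (204, 164), (206, 159), (208, 159), (210, 162), (212, 172), (214, 180)]
54 [(130, 159), (132, 157), (134, 157), (136, 160), (138, 167), (140, 171), (142, 170), (144, 163), (146, 160), (148, 161), (150, 176), (152, 209), (154, 240), (156, 252), (158, 254), (160, 254), (162, 255), (164, 255), (166, 254), (168, 254), (170, 255), (172, 255), (174, 255), (176, 255), (178, 255), (180, 254), (182, 254), (184, 252), (186, 236), (188, 206), (190, 170), (192, 157), (194, 153), (196, 154), (198, 158), (200, 160), (202, 158), (204, 157), (206, 154), (208, 155), (210, 157), (212, 159), (214, 161)]
57 [(130, 157), (132, 155), (134, 156), (136, 158), (138, 162), (140, 164), (142, 163), (144, 162), (146, 160), (148, 161), (150, 175), (152, 199), (154, 237), (156, 249), (158, 253), (160, 253), (162, 253), (164, 253), (166, 253), (168, 253), (170, 253), (172, 253), (174, 253), (176, 253), (178, 253), (180, 253), (182, 253), (184, 246), (186, 232), (188, 196), (190, 170), (192, 157), (194, 157), (196, 156), (198, 158), (200, 159), (202, 158), (204, 159), (206, 157), (208, 159), (210, 158), (212, 161), (214, 160)]
```

View pics/s4g.png

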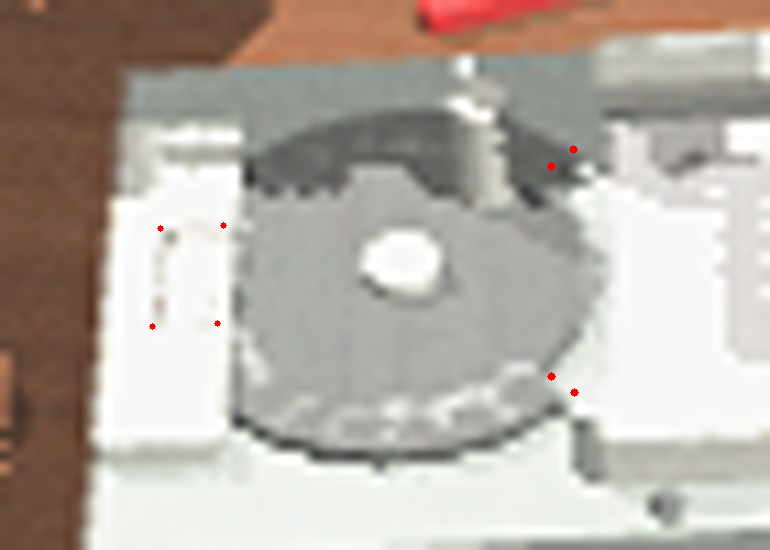

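View pics/s4h.png

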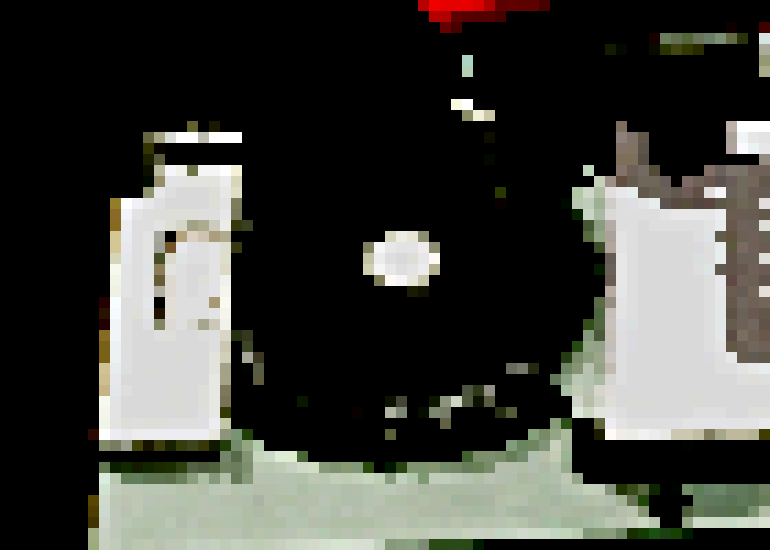

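Emit:
apply_moves(moves=[[[0, 4, 0], [0, 0, 0], 0.4], [[0, 8, 0], [0, 0, 0], 0.4], [[0, 12, 0], [0, 0, 0], 0.4], [[0, 16, 0], [0, 0, 0], 0.4], [[0, 20, 0], [0, 0, 0], 0.4], [[0, 22, 0], [0, 0, 0], 0.4], [[0, 22, 0], [0, 0, 0], 0.4], [[0, 22, 0], [0, 0, 0], 0.4], [[0, 22, 0], [0, 0, 0], 0.4], [[0, 22, 0], [0, 0, 0], 0.4]])

```text
time: 7.17
tool_pos: [0.4995, 0.1231, 0.2024]
ee_rot: [-3.141, -0.0, -2.933]
wrist_force: [0.3, -0.6, -0.1]
width: 0.0381
```

```bash
python3 snap.py 5; python3 - <<'E'
import cv2
a=cv2.imread("pics/top5.png")[175:235,315:390];cv2.imwrite("pics/top5w.png",cv2.resize(a,None,fx=10,fy=10,interpolation=cv2.INTER_CUBIC))
a=cv2.imread("pics/scene5.png")[185:235,175:245];cv2.imwrite("pics/scene5w.png",cv2.resize(a,None,fx=11,fy=11,interpolation=cv2.INTER_CUBIC))
E
```

```text
7.2667 [0.49949842 0.12314554 0.20237954] [-3.14123926e+00 -1.25586591e-04 -2.93368530e+00] [ 0.32667382  0.35838873 -0.82106538] 0.037464626489855136
```

View pics/top5w.png

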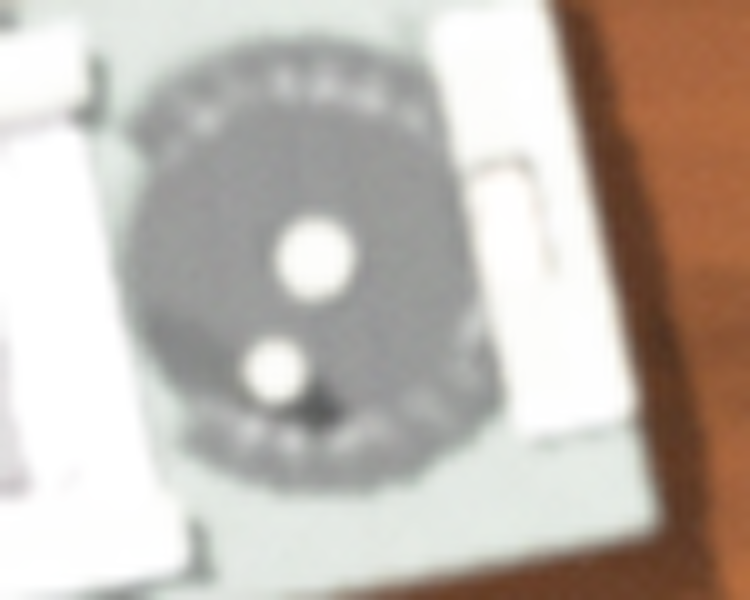

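View pics/scene5w.png

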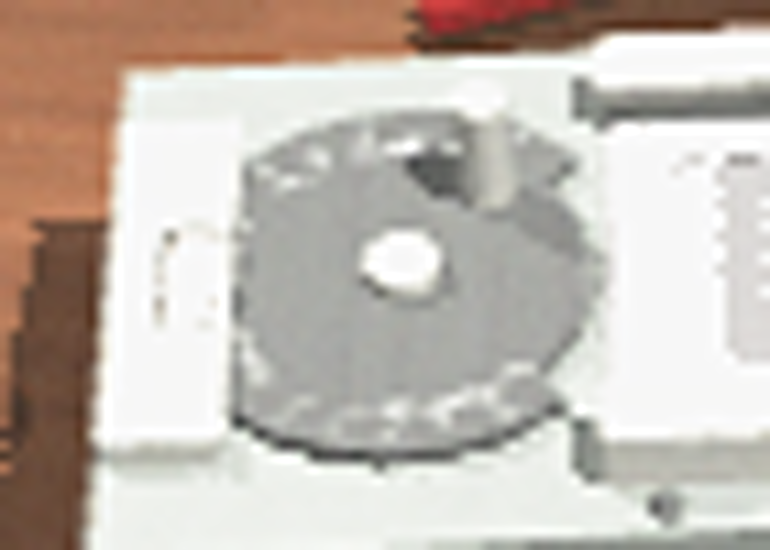

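```bash
python3 - <<'E'
from h import *
A=np.array([0,-115.5])
def f(x,y,z,nm,cam="top",k=10,ox=315,oy=175):
    P=onz(cam,(x+.5)/k+ox-.5,(y+.5)/k+oy-.5,z);t=w2t(P)-A;print(nm,cam,t,"r",np.hypot(*t),"ang",np.degrees(np.arctan2(t[1],t[0])))
f(275,370,.121,"pin");f(480,95,.121,"pin","scene",11,175,185)
f(128,142,.086,"gap up");f(182,445,.086,"gap lo");f(150,160,.086,"gap up in");f(195,415,.086,"lo in")
f(575,160,.086,"gap","scene",11,175,185);f(565,405,.086,"gap","scene",11,175,185)
for n in("top","scene"):
  for pic in (5,0):
    g=cv2.cvtColor(cv2.imread(f"pics/{n}{pic}.png"),cv2.COLOR_BGR2GRAY);rel=np.arange(0,360,2)
    for r in(55,57,59):
      pts=np.array([[*t2w(r*np.cos(np.radians(t)),-115.5+r*np.sin(np.radians(t))),.086] for t in rel])
      q=proj(n,pts).astype(np.float32);v=cv2.remap(g,q[:,0].reshape(1,-1),q[:,1].reshape(1,-1),cv2.INTER_LINEAR)[0]
      rng=(26,160) if pic==5 else ((300,360) if 1 else 0)
      print(n,pic,r,[(int(t),int(x)) for t,x in zip(rel,v) if (pic==5 and (30<=t<=60 or 120<=t<=156)) or(pic==0 and(t>=296 or 16<=t<=56))])
E
```

```text
pin top [-27.368   23.3113] r 35.950339438746425 ang 139.57655577747525
pin scene [-28.3579  21.352 ] r 35.49757031834981 ang 143.02217847769023
gap up top [39.6846 41.954 ] r 57.74947705179881 ang 46.5923200525524
gap lo top [-40.1082  44.3789] r 59.81765280504072 ang 132.10628696671787
gap up in top [33.9797 37.2973] r 50.45505387481025 ang 47.66494429527602
lo in top [-33.1698  39.4761] r 51.561583083645154 ang 130.0386303485988
gap scene [-38.4194  42.8842] r 57.576940917439956 ang 131.85679058900897
gap scene [46.6827 40.2503] r 61.638992264216924 ang 40.768280701320684
top 5 55 [(30, 168), (32, 164), (34, 159), (36, 156), (38, 155), (40, 153), (42, 151), (44, 159), (46, 175), (48, 198), (50, 213), (52, 221), (54, 222), (56, 221), (58, 220), (60, 219), (120, 224), (122, 227), (124, 221), (126, 216), (128, 203), (130, 191), (132, 176), (134, 165), (136, 161), (138, 158), (140, 158), (142, 160), (144, 165), (146, 167), (148, 166), (150, 161), (152, 157), (154, 154), (156, 156)]
top 5 57 [(30, 170), (32, 165), (34, 163), (36, 160), (38, 160), (40, 157), (42, 160), (44, 165), (46, 1
[... 5027 characters left out ...]
, (348, 238), (350, 237), (352, 238), (354, 239), (356, 240), (358, 241)]
scene 0 59 [(16, 232), (18, 231), (20, 235), (22, 239), (24, 233), (26, 230), (28, 233), (30, 214), (32, 170), (34, 128), (36, 122), (38, 139), (40, 143), (42, 127), (44, 130), (46, 128), (48, 134), (50, 127), (52, 138), (54, 137), (56, 144), (296, 247), (298, 247), (300, 247), (302, 247), (304, 247), (306, 248), (308, 249), (310, 239), (312, 236), (314, 231), (316, 224), (318, 224), (320, 227), (322, 233), (324, 238), (326, 237), (328, 238), (330, 238), (332, 239), (334, 239), (336, 240), (338, 240), (340, 240), (342, 240), (344, 239), (346, 239), (348, 239), (350, 238), (352, 238), (354, 239), (356, 240), (358, 240)]
```

The wheel is about 3–5° short: the gap is centred at 86–89° instead of 90°, and the pin has turned about 95° of the 99.8° needed. I'll re-pinch the pin and nudge it round.

```bash
python3 - <<'E'
from h import *
P,e=tri((275.5/10+314.5,370.5/10+174.5),(480.5/11+174.5,95.5/11+184.5));print(P,e,w2t(P)-[0,-115.5])
print(shift(np.array([.4995,.1231,.2022]),3.3518,[.5335,-.1748,.2022],2.712))
E
```

```text
[ 0.5344 -0.1758  0.1216] 0.002005999115611805 [-27.4748  22.4076]
(array([  2.8909, -29.8437,  -0.    ]), 0.6397999999999997)
```

Emit:
apply_moves(moves=[[[0.4, -4, 0], [0, 0, 0.08], 0.4], [[0.8, -8, 0], [0, 0, 0.16], 0.4], [[1.1, -12, 0], [0, 0, 0.24], 0.4], [[1.5, -16, 0], [0, 0, 0.32], 0.4], [[1.9, -20, 0], [0, 0, 0.4], 0.4], [[2.2, -24, 0], [0, 0, 0.48], 0.35], [[2.6, -27.5, 0], [0, 0, 0.56], 0.3], [[2.8, -29.95, 0], [0, 0, 0.64], 0.3], [[2.8, -29.95, 2], [0, 0, 0.64], 0.3], [[2.8, -29.95, 4], [0, 0, 0.64], 0.3]])

```text
time: 8.1
tool_pos: [0.5348, -0.178, 0.1633]
ee_rot: [-3.141, 0.004, 2.706]
wrist_force: [0.4, 0.4, -0.5]
width: 0.0283
```

Emit:
apply_moves(moves=[[[0, 0, 1], [0, 0, 0], 0.3], [[0, 0, 1], [0, 0, 0], 0.3], [[0, 0, 1], [0, 0, 0], 0.3], [[0, 0, 1], [0, 0, 0], 0.3], [[0, 0, 1], [0, 0, 0], 0.3], [[0, 0, 1], [0, 0, 0], 0.3], [[0, 0, 1], [0, 0, 0], 0.3], [[0, 0, 1], [0, 0, 0], 0.3], [[0, 0, 1], [0, 0, 0], 0.3], [[0, 0, 1], [0, 0, 0], 0.3]])

```text
time: 8.93
tool_pos: [0.5343, -0.1742, 0.1526]
ee_rot: [-3.142, 0.0, 2.712]
wrist_force: [0.4, -0.1, 0.4]
width: 0.0283
```

```bash
python3 snap.py 6; python3 -c "
import cv2
a=cv2.imread('pics/scene6.png')[165:235,175:245];cv2.imwrite('pics/scene6w.png',cv2.resize(a,None,fx=8,fy=8,interpolation=cv2.INTER_CUBIC))"
```

```text
9.0333 [ 0.53422424 -0.17421778  0.15249064] [-3.14156301e+00  3.74226378e-05  2.71184766e+00] [-0.54558291  0.49348751 -0.37740461] 0.027928480696614206
```

View pics/scene6w.png

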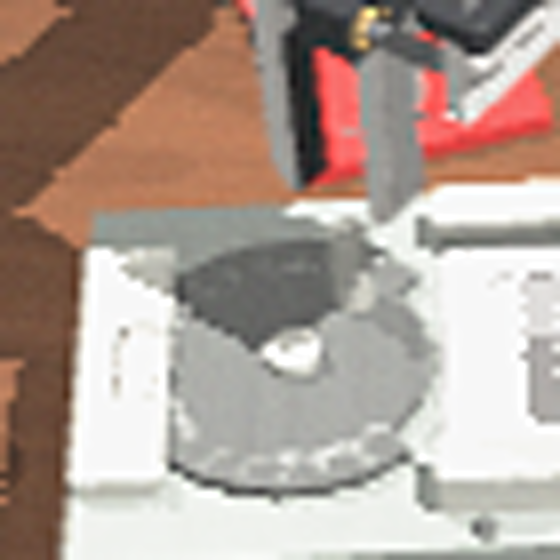

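Emit:
apply_moves(moves=[[[0, -0.14, 1], [0, 0, 0], 0.3], [[0, -0.14, 2], [0, 0, 0], 0.3], [[0, -0.14, 3], [0, 0, 0], 0.3], [[0, -0.14, 3.9], [0, 0, 0], 0.3], [[0, -0.14, 3.9], [0, 0, 0], 0.1], [[0, -0.14, 3.9], [0, 0, 0], 0.1], [[0, -0.14, 3.9], [0, 0, 0], 0.1], [[0, -0.25, 3.9], [0, 0, -0.03], 0.1], [[0, -0.41, 3.9], [0, 0, -0.07], 0.1], [[0, -0.41, 3.9], [0, 0, -0.07], 0.1]])

```text
time: 9.87
tool_pos: [0.5323, -0.178, 0.113]
ee_rot: [3.141, -0.001, 2.782]
wrist_force: [0.1, 0.6, -5.0]
width: 0.0132
```

Emit:
apply_moves(moves=[[[0, 0, 0], [0, 0, 0], 0.1], [[0, 0, 0], [0, 0, 0], 0.1], [[0, 0, 0], [0, 0, 0], 0.3], [[0, 0, 0], [0, 0, 0], 0.3], [[0, 0, 0], [0, 0, 0], 0.3], [[0, 0, -1.5], [0, 0, 0], 0.3], [[0, 0, -3], [0, 0, 0], 0.3], [[0, 0, -5], [0, 0, 0], 0.3], [[0, 0, -7], [0, 0, 0], 0.4], [[0, 0, -9], [0, 0, 0], 0.4]])

```text
time: 10.7
tool_pos: [0.5327, -0.1781, 0.2053]
ee_rot: [-3.141, 0.002, 2.782]
wrist_force: [-0.5, -0.1, 0.7]
width: 0.0365
```

Emit:
apply_moves(moves=[[[1.8, 3.6, 0], [0, 0, -0.08], 0.4], [[3.6, 7.2, 0], [0, 0, -0.16], 0.4], [[5.4, 10.7, 0], [0, 0, -0.24], 0.4], [[7.2, 14.2, 0], [0, 0, -0.32], 0.4], [[9, 17.7, 0], [0, 0, -0.4], 0.4], [[10.8, 21.2, 0], [0, 0, -0.48], 0.4], [[12.6, 24.7, 0], [0, 0, -0.57], 0.4], [[13.7, 27, 0], [0, 0, -0.57], 0.4], [[13.7, 27, 0], [0, 0, -0.57], 0.4], [[13.7, 27, 0], [0, 0, -0.57], 0.4]])

```text
time: 11.53
tool_pos: [0.4994, 0.124, 0.2043]
ee_rot: [-3.141, 0.002, -2.929]
wrist_force: [0.3, -0.1, 0.5]
width: 0.0373
```

```bash
python3 snap.py 7; python3 - <<'E'
from h import *
for n in("top","scene"):
    g=cv2.cvtColor(cv2.imread(f"pics/{n}7.png"),cv2.COLOR_BGR2GRAY);rel=np.arange(0,360,2)
    for r in(55,57):
      pts=np.array([[*t2w(r*np.cos(np.radians(t)),-115.5+r*np.sin(np.radians(t))),.086] for t in rel])
      q=proj(n,pts).astype(np.float32);v=cv2.remap(g,q[:,0].reshape(1,-1),q[:,1].reshape(1,-1),cv2.INTER_LINEAR)[0]
      print(n,r,[(int(t),int(x)) for t,x in zip(rel,v) if (36<=t<=56 or 122<=t<=144)])
a=cv2.imread("pics/top7.png")[175:235,315:390];cv2.imwrite("pics/top7w.png",cv2.resize(a,None,fx=10,fy=10,interpolation=cv2.INTER_CUBIC))
a=cv2.imread("pics/scene7.png")[185:235,175:245];cv2.imwrite("pics/scene7w.png",cv2.resize(a,None,fx=11,fy=11,interpolation=cv2.INTER_CUBIC))
E
```

```text
11.6333 [0.49966498 0.12219541 0.20397037] [-3.1406452e+00  8.8111160e-04 -2.9321022e+00] [ 0.54036841  0.24154985 -0.6930131 ] 0.03752745622982684
top 55 [(36, 159), (38, 155), (40, 155), (42, 154), (44, 155), (46, 159), (48, 172), (50, 189), (52, 206), (54, 216), (56, 219), (122, 228), (124, 227), (126, 224), (128, 214), (130, 202), (132, 186), (134, 171), (136, 160), (138, 158), (140, 157), (142, 159), (144, 160)]
top 57 [(36, 160), (38, 160), (40, 158), (42, 157), (44, 154), (46, 162), (48, 176), (50, 196), (52, 213), (54, 222), (56, 226), (122, 228), (124, 230), (126, 226), (128, 221), (130, 207), (132, 191), (134, 172), (136, 162), (138, 161), (140, 160), (142, 163), (144, 165)]
scene 55 [(36, 171), (38, 167), (40, 165), (42, 171), (44, 179), (46, 203), (48, 224), (50, 230), (52, 229), (54, 230), (56, 229), (122, 238), (124, 236), (126, 232), (128, 227), (130, 195), (132, 169), (134, 160), (136, 155), (138, 160), (140, 168), (142, 168), (144, 169)]
scene 57 [(36, 162), (38, 162), (40, 153), (42, 164), (44, 183), (46, 209), (48, 237), (50, 238), (52, 237), (54, 236), (56, 232), (122, 235), (124, 236), (126, 238), (128, 235), (130, 236), (132, 215), (134, 192), (136, 179), (138, 170), (140, 176), (142, 184), (144, 182)]
```

View pics/top7w.png

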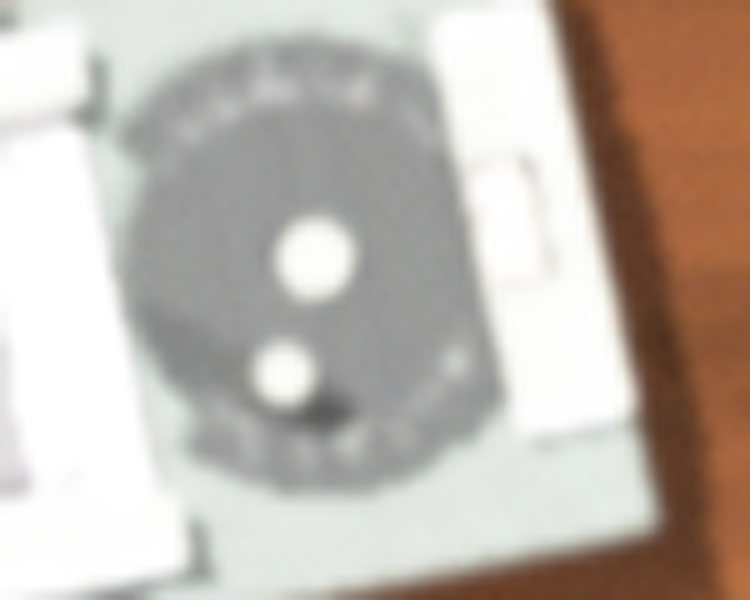

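View pics/scene7w.png

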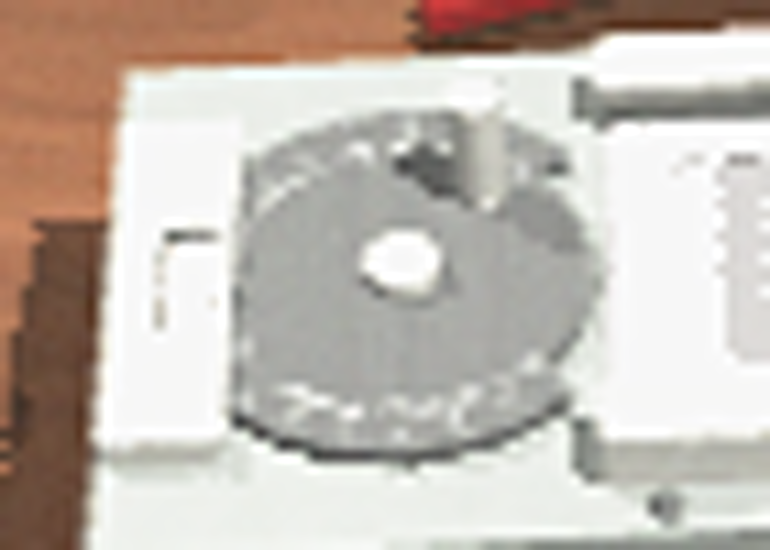

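Emit:
apply_moves(moves=[[[0, -4, 0], [0, 0, 0], 0.4], [[0, -8, 0], [0, 0, 0], 0.4], [[0, -12, 0], [0, 0, 0], 0.4], [[0, -16, 0], [0, 0, 0], 0.4], [[0, -20, 0], [0, 0, 0], 0.4], [[0.1, -21.9, 0], [0, 0, 0], 0.4], [[0.1, -21.9, 2], [0, 0, 0], 0.4], [[0.1, -21.9, 4], [0, 0, 0], 0.4], [[0.1, -21.9, 5], [0, 0, 0], 0.4], [[0.1, -21.9, 5], [0, 0, 0], 0.4]])

```text
time: 12.47
tool_pos: [0.542, -0.0926, 0.1503]
ee_rot: [3.139, -0.005, -2.934]
wrist_force: [-0.3, 0.0, -0.7]
width: 0.0375
```

```bash
python3 snap.py 8; python3 - <<'E'
from bench import robot
from h import *
o=robot.get_obs();print(w2t(o["tool_pos"]))
E
```

```text
12.5667 [ 0.54384774 -0.09211293  0.15363568] [-3.14155430e+00 -3.37989720e-04 -2.93249931e+00] [-0.44623528  0.13989563  0.51444043] 0.03758141164876053
[ -0.7347 -13.2515]
```

View pics/scene8z.png

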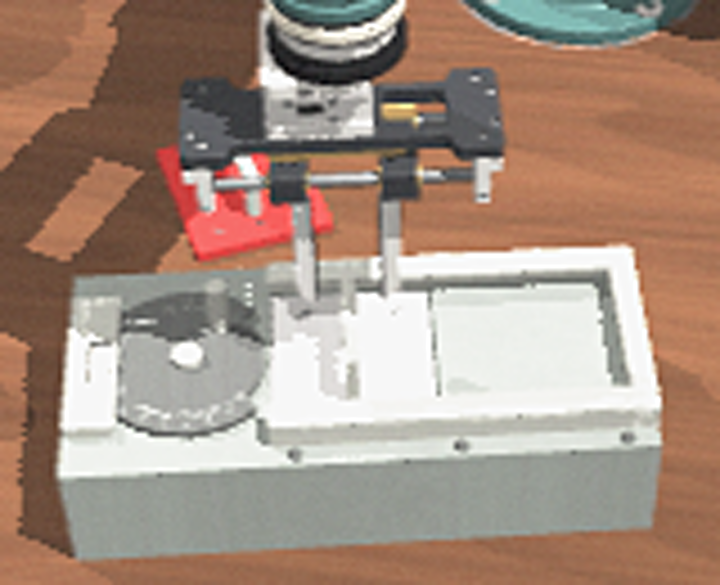

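Fingers (scene zoom 310 and 393) straddle the bar (~347). Descend and grip.

Emit:
apply_moves(moves=[[[0, 0, 1], [0, 0, 0], 0.4], [[0, 0, 2], [0, 0, 0], 0.4], [[0, 0, 3], [0, 0, 0], 0.4], [[0, 0, 4], [0, 0, 0], 0.4], [[0, 0, 4.5], [0, 0, 0], 0.4], [[0, 0, 4.5], [0, 0, 0], 0.05], [[0, 0, 4.5], [0, 0, 0], 0.05], [[0, 0, 4.5], [0, 0, 0], 0.05], [[0, 0, 4.5], [0, 0, 0], 0.05], [[0, 0, 4.5], [0, 0, 0], 0.05]])

```text
time: 13.4
tool_pos: [0.5446, -0.0918, 0.1092]
ee_rot: [-3.14, 0.001, -2.931]
wrist_force: [0.5, -0.4, -0.4]
width: 0.0097
```

Emit:
apply_moves(moves=[[[0, 0, -0.2], [0, 0, 0], 0.05], [[0, 0, -0.5], [0, 0, 0], 0.05], [[0, 0, -0.8], [0, 0, 0], 0.05], [[0, 0, -1.1], [0, 0, 0], 0.05], [[0, 0, -1.35], [0, 0, 0], 0.05], [[0, 0, -1.35], [0, 0, 0], 0.05], [[0, 0, -1.35], [0, 0, 0], 0.05], [[0, 0, -1.35], [0, 0, 0], 0.05], [[0, 0, -1.35], [0, 0, 0], 0.05], [[0, 0, -1.35], [0, 0, 0], 0.05]])

```text
time: 14.23
tool_pos: [0.5439, -0.0914, 0.1217]
ee_rot: [3.141, -0.0, -2.931]
wrist_force: [0.2, -0.4, -6.5]
width: 0.0096
```

```bash
python3 snap.py 9; python3 - <<'E'
from bench import robot
from h import *
o=robot.get_obs();print(w2t(o["tool_pos"]))
E
```

```text
14.3333 [ 0.54397386 -0.09143059  0.1218304 ] [ 3.14155748e+00 -2.13112886e-04 -2.93135484e+00] [ 0.17010727  0.19577393 -5.4543347 ] 0.009631235795273974
[ -0.469  -12.6105]
```

View pics/scene9z.png

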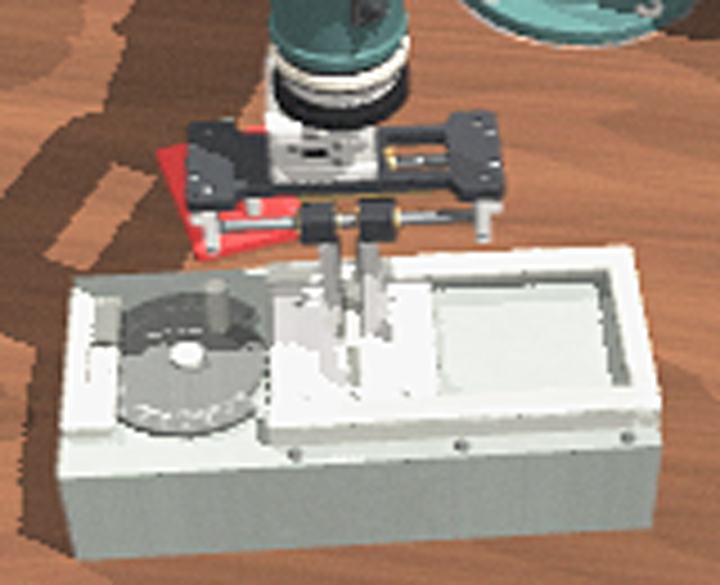

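Emit:
apply_moves(moves=[[[0, 0.5, 0], [0, 0, 0], 0.05], [[0, 1.2, 0], [0, 0, 0], 0.05], [[0, 2, 0], [0, 0, 0], 0.05], [[0, 3, 0], [0, 0, 0], 0.05], [[0, 4, 0], [0, 0, 0], 0.05], [[0, 5, 0], [0, 0, 0], 0.05], [[0, 6, 0], [0, 0, 0], 0.05], [[0, 7, 0], [0, 0, 0], 0.05], [[0, 7.5, 0], [0, 0, 0], 0.05], [[0, 7.5, 0], [0, 0, 0], 0.05]])

```text
time: 15.17
tool_pos: [0.5281, -0.0166, 0.1221]
ee_rot: [3.141, 0.0, -2.93]
wrist_force: [0.2, 0.2, -5.8]
width: 0.0094
```

```bash
python3 snap.py 10; python3 - <<'E'
from bench import robot
from h import *
o=robot.get_obs();print(w2t(o["tool_pos"]))
E
```

```text
15.2667 [ 0.52845984 -0.01807964  0.12202775] [-3.14076414e+00  1.09303063e-04 -2.93084609e+00] [-0.62752081 -0.57066008 -5.48270342] 0.009580434304639725
[-0.3289 62.363 ]
```

View pics/scene10z.png

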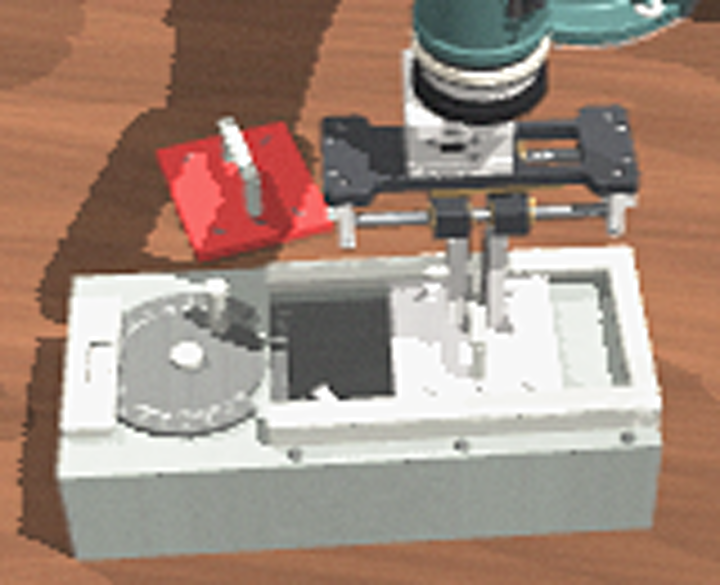

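Emit:
apply_moves(moves=[[[0, 0.5, 0.05], [0, 0, 0], 0.05], [[0, 1.2, 0.1], [0, 0, 0], 0.05], [[0, 2, 0.15], [0, 0, 0], 0.05], [[0, 2.8, 0.2], [0, 0, 0], 0.05], [[0, 3.4, 0.2], [0, 0, 0], 0.05], [[0, 3.8, 0.2], [0, 0, 0], 0.05], [[0, 4, 0.2], [0, 0, 0], 0.05], [[0, 4, 0.22], [0, 0, 0], 0.05], [[0, 4, 0.22], [0, 0, 0], 0.05], [[0, 4, 0.22], [0, 0, 0], 0.05]])

```text
time: 16.1
tool_pos: [0.5202, 0.0208, 0.1198]
ee_rot: [-3.141, 0.0, -2.932]
wrist_force: [-0.2, 0.2, -5.6]
width: 0.0099
```

```bash
python3 - <<'E'
from bench import robot
from h import *
o=robot.get_obs();print(w2t(o["tool_pos"]),o["tool_pos"],o["wrist_force"])
E
```

```text
[ -0.3263 102.1085] [0.5202 0.0208 0.1198] [-0.222   0.2208 -5.5995]
```

Emit:
apply_moves(moves=[[[0, 0, 0.05], [0, 0, 0], 0.05], [[0, 0.1, 0.05], [0, 0, 0], 0.05], [[0, 0.2, 0.05], [0, 0, 0], 0.05], [[0, 0.25, 0.05], [0, 0, 0], 0.05], [[0, 0.3, 0.05], [0, 0, 0], 0.05], [[0, 0.35, 0.05], [0, 0, 0], 0.05], [[0, 0.4, 0.05], [0, 0, 0], 0.05], [[0, 0.4, 0.05], [0, 0, 0], 0.05], [[0, 0.4, 0.05], [0, 0, 0], 0.05], [[0, 0.4, 0.05], [0, 0, 0], 0.05]])

```text
time: 16.93
tool_pos: [0.5196, 0.0238, 0.1197]
ee_rot: [-3.139, 0.0, -2.932]
wrist_force: [0.2, -6.6, -4.0]
width: 0.0097
```

```bash
python3 - <<'E'
from bench import robot
from h import *
o=robot.get_obs();print(w2t(o["tool_pos"]),o["tool_pos"],o["wrist_force"])
E
```

```text
[ -0.2736 105.1356] [0.5196 0.0238 0.1197] [ 0.2122 -6.6449 -4.0282]
```

Emit:
apply_moves(moves=[[[0, 0.03, 0.05], [0, 0, 0], 0.05], [[0, 0.05, 0.1], [0, 0, 0], 0.05], [[0, 0.05, 0.1], [0, 0, 0], 0.05], [[0, 0.05, 0.1], [0, 0, 0], 0.05], [[0, 0.05, 0.1], [0, 0, 0], 0.05], [[0, 0.05, 0.1], [0, 0, 0], 0.05], [[0, 0.05, 0.1], [0, 0, 0], 0.05], [[0, 0.05, 0.1], [0, 0, 0], 0.05], [[0, 0.05, 0.1], [0, 0, 0], 0.05], [[0, 0.05, 0.1], [0, 0, 0], 0.05]])

```text
time: 17.77
tool_pos: [0.5197, 0.0236, 0.1195]
ee_rot: [-3.138, 0.001, -2.932]
wrist_force: [-0.5, -6.3, -2.9]
width: 0.0095
```

Emit:
apply_moves(moves=[[[0, 0, 0.03], [0, 0, 0], 0.05], [[0, 0, 0.03], [0, 0, 0], 0.2], [[0, 0, 0.03], [0, 0, 0], 0.2], [[0, 0, 0.03], [0, 0, 0], 0.3], [[0, 0, 0.03], [0, 0, 0], 0.3], [[0, 0, -1.5], [0, 0, 0], 0.3], [[0, 0, -3], [0, 0, 0], 0.3], [[0, 0, -5], [0, 0, 0], 0.3], [[0, 0, -7], [0, 0, 0], 0.3], [[0, 0, -10], [0, 0, 0], 0.3]])

```text
time: 18.6
tool_pos: [0.518, 0.0261, 0.2173]
ee_rot: [3.14, -0.004, -2.931]
wrist_force: [0.1, 0.8, -0.3]
width: 0.0282
```

Emit:
apply_moves(moves=[[[3, 2, -2], [0, 0, 0], 0.3], [[6, 4, -2], [0, 0, 0], 0.3], [[9, 6, -2], [0, 0, 0], 0.3], [[11, 8, -2], [0, 0, 0], 0.3], [[13, 11, -2], [0, 0, 0], 0.3], [[15, 14, -2], [0, 0, 0], 0.3], [[17, 17, -2], [0, 0, 0], 0.3], [[17, 20, -2], [0, 0, 0], 0.3], [[17, 22, -2], [0, 0, 0], 0.3], [[17, 22, -2], [0, 0, 0], 0.3]])

```text
time: 19.43
tool_pos: [0.3056, 0.2081, 0.2388]
ee_rot: [3.139, 0.001, -2.925]
wrist_force: [0.3, -0.2, 0.0]
width: 0.028
```

```bash
python3 snap.py 11
```

```text
19.5333 [0.30666132 0.20551096 0.2385219 ] [-3.14143693e+00  3.82758913e-04 -2.92885694e+00] [0.68550101 0.16301128 0.232234  ] 0.02802572614117544
```

View pics/top11z.png

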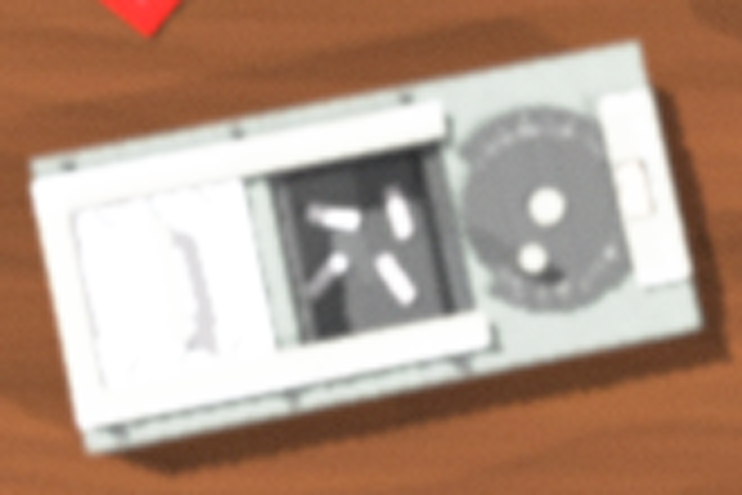

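View pics/scene11z.png

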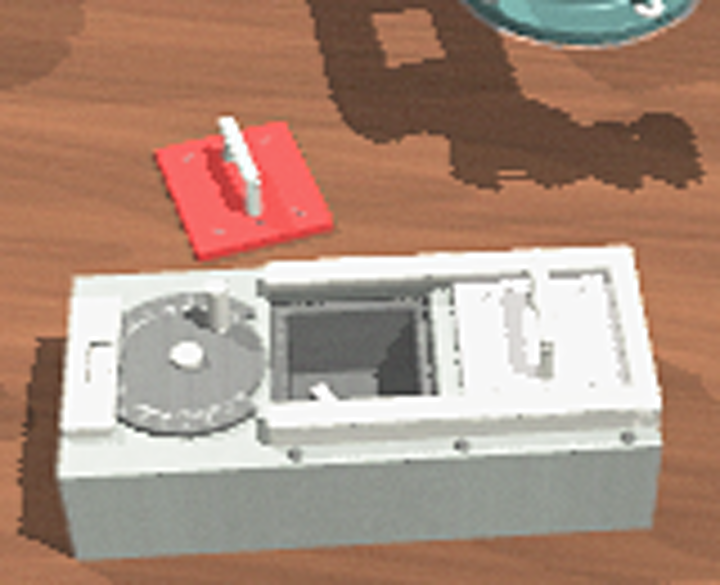

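View pics/scene11.png

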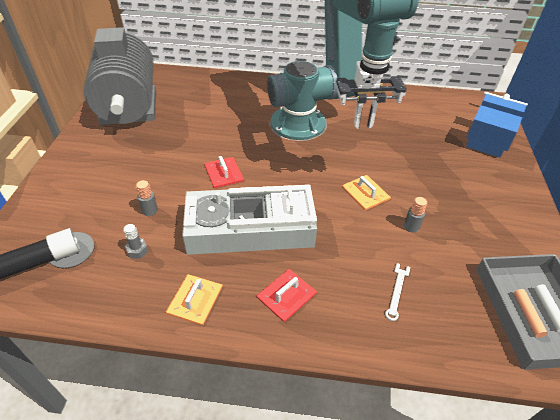

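```bash
python3 - <<'E'
from h import *
g=cv2.cvtColor(cv2.imread("pics/top11.png"),cv2.COLOR_BGR2GRAY);ys=np.arange(48,62,1.)
for x in(-40,-20,20,40):
    q=proj("top",np.array([[*t2w(x,y),.088] for y in ys])).astype(np.float32)
    print(x,list(zip(ys.astype(int),cv2.remap(g,q[:,0].reshape(1,-1),q[:,1].reshape(1,-1),cv2.INTER_LINEAR)[0])))
S=[(537,178),]
for z in(.121,): pass
for c,b in(("top",[(110,220,145,255),(395,145,435,185),(405,205,445,240),(135,110,175,190)]),("scene",[(135,175,160,220),(120,220,150,265),(400,190,430,235),(380,255,415,325)])):
    d=cv2.absdiff(cv2.imread(f"pics/{c}0.png"),cv2.imread(f"pics/{c}11.png")).max(2)
    for a in b: print(c,a,np.percentile(d[a[1]:a[3],a[0]:a[2]],[50,95]))
E
```

```text
-40 [(np.int64(48), np.uint8(228)), (np.int64(49), np.uint8(227)), (np.int64(50), np.uint8(225)), (np.int64(51), np.uint8(223)), (np.int64(52), np.uint8(221)), (np.int64(53), np.uint8(228)), (np.int64(54), np.uint8(236)), (np.int64(55), np.uint8(243)), (np.int64(56), np.uint8(249)), (np.int64(57), np.uint8(253)), (np.int64(58), np.uint8(255)), (np.int64(59), np.uint8(255)), (np.int64(60), np.uint8(255)), (np.int64(61), np.uint8(255))]
-20 [(np.int64(48), np.uint8(230)), (np.int64(49), np.uint8(226)), (np.int64(50), np.uint8(223)), (np.int64(51), np.uint8(220)), (np.int64(52), np.uint8(219)), (np.int64(53), np.uint8(218)), (np.int64(54), np.uint8(227)), (np.int64(55), np.uint8(239)), (np.int64(56), np.uint8(249)), (np.int64(57), np.uint8(252)), (np.int64(58), np.uint8(254)), (np.int64(59), np.uint8(255)), (np.int64(60), np.uint8(255)), (np.int64(61), np.uint8(255))]
20 [(np.int64(48), np.uint8(233)), (np.int64(49), np.uint8(232)), (np.int64(50), np.uint8(231)), (np.int64(51), np.uint8(230)), (np.int64(52), np.uint8(230)), (np.int64(53), np.uint8(231)), (np.int64(54), np.uint8(237)), (
[... 229 characters left out ...]
(48), np.uint8(229)), (np.int64(49), np.uint8(227)), (np.int64(50), np.uint8(223)), (np.int64(51), np.uint8(217)), (np.int64(52), np.uint8(215)), (np.int64(53), np.uint8(221)), (np.int64(54), np.uint8(228)), (np.int64(55), np.uint8(236)), (np.int64(56), np.uint8(246)), (np.int64(57), np.uint8(254)), (np.int64(58), np.uint8(254)), (np.int64(59), np.uint8(255)), (np.int64(60), np.uint8(255)), (np.int64(61), np.uint8(255))]
top (110, 220, 145, 255) [ 3. 19.]
top (395, 145, 435, 185) [2. 5.]
top (405, 205, 445, 240) [2. 5.]
top (135, 110, 175, 190) [2. 5.]
scene (135, 175, 160, 220) [3. 6.]
scene (120, 220, 150, 265) [3. 6.]
scene (400, 190, 430, 235) [ 4. 25.]
scene (380, 255, 415, 325) [2. 6.]
```

```bash
python3 - <<'E'
import cv2,numpy as np
a=[cv2.resize(cv2.imread(f"pics/{c}{k}.png")[r[1]:r[3],r[0]:r[2]],(380,300),interpolation=cv2.INTER_CUBIC) for c,r in(("top",(100,205,157,250)),("scene",(388,185,445,230))) for k in(0,11)]
cv2.imwrite("pics/cmp.png",np.vstack([np.hstack(a[:2]),np.hstack(a[2:])]))
E
```

```text
(no output)
```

View pics/cmp.png

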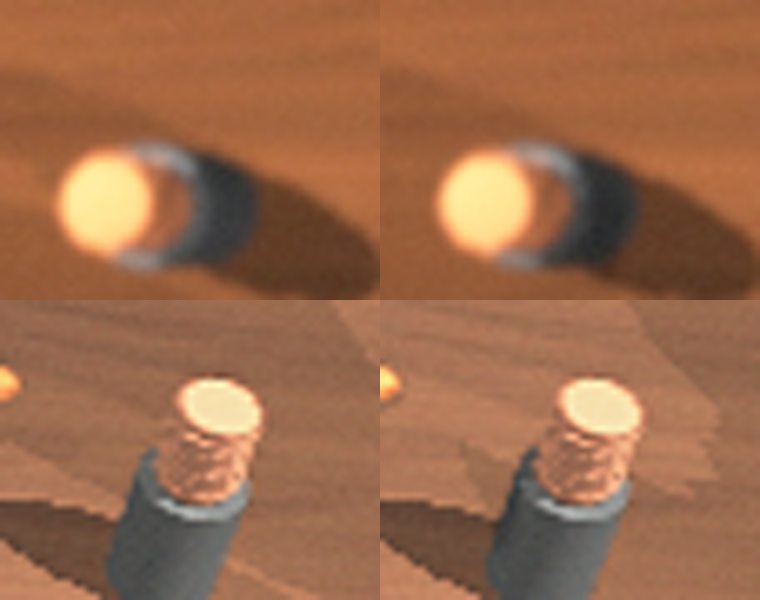

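The stud stands in the same pixels before and after; only the arm's shadow changed. Handing in.

```bash
python3 -c "
from bench import job
print(job.close_job())"
```

```text
the job is handed in; nothing more can be done
None
```

The chip trap is open for emptying: the wheel is unlocked and the hatch lies flat at the end stop. I handed the job in at about 19.5 s.

- **Wheel:** I pinched the crank pin and turned it about 1.7 rad anticlockwise with the hatch still down. The first check showed it about 3–5° short, so I pinched again and added about 0.07 rad. The rim gap then measured 90.5° in the top view and 88.7° in the scene view (target 90°). The two views differ by about 2°, within what the calibration allows. The white sector fills the window evenly.
- **Hatch:** I lifted it about 12.5 mm by its handle, slid it along the channels, pressed it against the end stop with about 6.5 N and set it down. The last top view puts its rear edge at trap y of about 55 mm, straight across, which is the fully open position. It lies flat.
- **Surroundings:** The bolt, studs and spanner look the same before and after. The only difference, near one stud, was the arm's shadow. The wrist force I read stayed under about 8 N, and the gripper is clear of everything.

No final check failed.

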